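# Dock the crucible carriage by its lock key

## Robot

A 6-joint arm with a two-finger parallel gripper is mounted at the origin on the work surface. World frame = base frame: x ahead of the robot, y to its left, z up, the work surface at z = 0. Lengths are in m, angles in rad, forces in N, time in s.
With the tool pointing down it reaches from about 0.375 to 0.975 m from the base axis. Payload 3.8 kg.
Tool frame: the origin (TCP) lies midway between the tips of the shut fingers; the grasp point (between the pads) lies 19 mm behind it; z points along the fingers, y is the line along which they close (so a half turn about z gives the same grasp; the last joint's range is limited). The gripper opens to 85 mm and grips with 20 to 120 N. Pads are 22 mm wide; open, the fingers measure 114 mm over their backs; the gripper's body (76 mm by 85 mm) begins 54 mm behind the grasp point. The pads swing forward as they close: fully open they stand 13 mm farther back than shut.
Start: joints at [1.191, 0.264, 1.604, -0, 1.274, -0.037], TCP at [0.227, 0.636, 0.231] pointing down, gripper open.
Joint ranges: [-2.63, 2.63], [-0.94, 2.18], [0.31, 2.57], [-1.31, 4.45], [0, 2.66], [-2.55, 2.55]. Speed limits (rad/s): [2.57, 2.57, 3.14, 3.14, 3.14, 3.14].

## Interface

Orientations are given as a rotation vector (axis times angle).
In Python, from workcell import status, read_camera, workorder, masks_of gives the robot as it stands.
- The arm moves only by the tool drive_tool, never from a script. Its argument "rows" is a list of rows, each a list of 7 numbers: the turn, a rotation vector about the tool's x, y, z in degrees, then the shift along the tool's x, y, z in m, then the opening, from 0 (shut) to 1 (fully open). In form: [[ax, ay, az, tx, ty, tz, claw], ...]. A call has 1 to 8 rows; each row shifts and turns the commanded pose from where the row before left it, along the tool's axes as they then stand; what a row does not reach is not made up. A row lasts 1/12 s, in which the tool goes at most 41.7 mm and 7.16 degrees, less where a joint would pass 70% of its speed; a pose out of reach is approached as far as the arm can. A call is refused whole if a number of a shift passes 0.0417 or a number of a turn 7.16, either way. A call with a gripper value outside its range is refused whole. The fingers move at their own pace and stop on an object; "force" is the grip in N (left out, the last holds). Time passes only in rows, so rows that do not move let the fingers close. It gives the time, the measured TCP pose, the force, the opening and the grip force at its end, in the units of the state.
- status.read_state(): the state, without advancing time (a new reading comes with each control period).
- read_camera(name): name is "scene" or "top" or "wrist"; returns a dict with "color" (420x560x3 uint8, red, green, blue), "intrinsics" (3x3 intrinsics, pixels), "world_from_camera" (4x4, takes a point from camera to world coordinates); the wrist camera has in their place "mount" (4x4, takes a point from camera to tool coordinates, whose origin is the TCP and whose axes are the flange's). Camera axes: x right, y up, looking along -z (the intrinsics and any distortion apply to the point x, -y, -z); pixel columns grow to the right and rows downward; lengths in m; the calibration is good to about 2 mm. A picture is of the moment at which its call begins: read the wrist's pose just before it. There is no depth.
- workorder.finish_job(): hands the job in; it is judged then, once.
Trained networks look in a picture, given as the dict that the camera call returned (one of the last four; its "shot" number tells which), for a name from the list of things; names that differ only in an ending like _2 or _b are one class to them, and where a whole thing is asked for, a point or a joint stands for the part that bears it (a point fixed in the world has none). Each returns a list of dicts, best first, with "score" (0 to 1); they miss things now and then, are a little off and sometimes report something else, mostly with a low value. They report only what shows in the picture. A call takes as long as a camera call.
- masks_of(picture, name): "mask" (420x560 bool, what is visible of it) and "bbox" ([left, top, right, bottom] in pixels, round what is visible of it).
The state is a dict: "time": time; "q": joint angles; "joint_vel": joint speeds; "joint_torque": joint torques, N m; "tool_pos": TCP position; "tcp_rot": TCP orientation; "wrist_force": force on the tool from outside, world axes, zero at the start; "torque": the same for the moment, N m; "width": opening from 0.0 (shut) to 1.0 (fully open); "grip_force": force on a finger pad.
Only numpy, scipy, OpenCV 4.12 (cv2) and the standard library are available. Lean on these libraries where they do the work, as an engineer would, in place of code of your own. Each camera call takes 0.05 s, during which the arm holds its last target. There are 200 camera calls.

## Task

The crucible carriage on the bench rail is locked part-way along. Press its lock key right down with the fingertips and, keeping the key down the whole way, slide the carriage along the rail until it rests against the stop of the white docking block; then let the key spring back up so that it locks there, and draw clear. Everything else on the bench stays where it stands: pick nothing up and shift nothing.

Things in the scene. Friction and masses are not known exactly. Their poses are not given: they have to be found in the camera images.
- rail: Straight bench rail, fixed to the bench: two aluminium bars with a steel strip between, 90 mm wide, 440 mm long, 36 mm high. Origin: centre of its underside, on the bench. Its y axis runs along its length: the carriage slides towards +y, where a white docking block (130 mm wide, 50 mm long, 85 mm high, with a 25 mm black-topped nipple on it) closes the end; z is up.
- dock_face (a point): Middle of the docking block's face that looks to the carriage, 44 mm above the bench; two rubber buffers stand 8 mm out of it and touch the carriage at the end stop. Axes as the rail's.
- carriage (a joint): Position of the carriage along the rail, m. It starts locked between 0 and 0.05 and meets its end stop at the docking block at 0.17. Unlocked it runs with about 1.5 N of drag and stays where it is left; the key rides with it. Locked it cannot be slid (1 to 2 mm of play either way); the lock can catch every 8 mm along the rail, one catch being at the end stop.
- rack_top (a point): Middle of the top of the grey crucible rack on the carriage, 88 mm above the bench: a block 120 x 120 mm with six glass crucibles, 29 mm across, in two rows, whose tops reach 114 mm above the bench. The whole carriage is 120 mm wide, 196 mm long. The rack's upright side, 60 mm from this point, faces the key; a fingertip may bear on it. Axes as the rail's.
- key_top (a point): Centre of the top of the lock key, a flat grey ribbed push key 50 mm across the rail by 44 mm along it, in a low black housing on the carriage's end away from the docking block. Up, its top is 74 mm above the bench, 12 mm proud of the housing; the point sinks with it. 40 mm on towards the docking block stands the rack's side, 14 mm higher than the key. Axes as the rail's: +y is the way to slide.
- key (a joint): How far the lock key is pressed down, m: 0 up (carriage locked), 0.008 fully down on its stop. A spring pushes it up with 4 N at first and 7.2 N when fully down. The lock lets go at about 0.0045; if the key comes up on the way, the lock catches again at once.
- beaker: Loose glass beaker, 64 mm across, 85 mm high. Origin: centre of its underside. Leave alone.
- reagent: Loose amber bottle, 52 mm across, 110 mm high. Origin: centre of its underside. Leave alone.
- jar: Loose white jar, 60 mm across, 70 mm high. Origin: centre of its underside. Leave alone.
- crucible: Loose spare glass crucible, 29 mm across, 45 mm high. Origin: centre of its underside. Leave alone.
- spatula: Loose spatula, 170 mm long, lying on the bench along its x axis. Leave alone.
- brush: Loose brush, 160 mm long, lying on the bench along its x axis. Leave alone.
- weight: Loose brass knob weight, 36 mm across, 50 mm high. Origin: centre of its underside. Leave alone.

How it is judged:
On the way, in this order (a step that is already met when the one before it is completed fails the run):
1. the lock key is pressed down (at least 5 of its 8 mm) (value of joint key above 0.005 m), for 0.1 s.
2. the carriage is against its end stop with the key still held down (value of joint carriage above 0.166 m and value of joint key above 0.0045 m), for 0.1 s.
At the end, for the whole second after the job is handed in: The carriage stands at its end stop (joint above 166 of 170 mm) and at rest, the key is back up (pressed less than 1.5 mm), and no loose thing has moved more than 20 mm (value of joint carriage above 0.166 m and value of joint key below 0.0015 m and velocity of joint carriage below 0.005 m/s and distance of each of beaker, reagent, jar, crucible, spatula, brush, weight from where it was at the start of the episode below 0.02 m); the robot touches nothing.
It fails at once if the key is let up (pressed less than 3 mm) on the way, after the carriage has left its start and before it is at the end stop (value of joint key below 0.003 m and distance of rack_top from where it was at the start of the episode above 0.008 m and value of joint carriage below 0.163 m).
It fails at once if a loose thing on the bench is lifted, carried or shifted by more than 20 mm (distance of any of beaker, reagent, jar, crucible, spatula, brush, weight from where it was at the start of the episode above 0.02 m).
It also fails if it takes over 42 s, if anything falls off the work surface, if the arm or the gripper's body presses on something with over 40 N, if the wrist force passes 120 N, or if a joint passes its speed limit or range.

## Working session

There is one attempt and no reset: what is moved stays moved. The work goes in short steps, Python scripts to look and compute and a tool call to move; the robot and the scene stay as the last step left them, time stands still between calls to the robot, and variables do not carry over. Pictures are saved under pics/ and viewed, at most 10 in all, crops included, and the job is handed in when it is done.

Besides the shell and the picture viewer there is one more tool, called after "Call:" as name([rows], argument=value, ...), one row to a line, values as JSON. drive_tool: Moves the arm, as the interface text tells. Its arguments: {"type":"object","properties":{"rows":{"type":"array"},"force":{"type":"number"}},"required":["rows"]}

```bash
mkdir -p pics; cat > h.py <<'E'
import numpy as np, cv2
from workcell import status, read_camera, workorder, masks_of
def save(p,n): cv2.imwrite(f'pics/{n}.png', cv2.cvtColor(p['color'],cv2.COLOR_RGB2BGR))
def pix2z(p,uv,z):
    K=p['intrinsics'];T=p['world_from_camera']
    d=np.linalg.inv(K)@[uv[0],uv[1],1]; d=T[:3,:3]@(d*[1,-1,-1]); o=T[:3,3]
    return o+d*(z-o[2])/d[2]
def proj(p,X):
    T=np.linalg.inv(p['world_from_camera']);c=T[:3,:3]@np.array(X)+T[:3,3]
    u=p['intrinsics']@(c*[1,-1,-1]);return u[:2]/u[2]
E
python3 - <<'E'
from h import *
for c in ['top','scene']:
    p=read_camera(c);save(p,c+'0');print(c,p['world_from_camera'].round(3).tolist(),p['intrinsics'].tolist(), [k for k in p])
    for n in ['rail','key','rack_top','carriage','beaker','reagent','jar','crucible','weight','spatula','brush']:
        for r in masks_of(p,n)[:2]:
            v,u=np.nonzero(r['mask']);print(n,round(r['score'],2),r['bbox'],u.mean().round(1),v.mean().round(1),len(u),cv2.minAreaRect(np.c_[u,v].astype(np.float32)))
print(status.read_state())
E
```

```text
top [[-0.152, 0.955, -0.253, 0.416], [-0.988, -0.147, 0.04, 0.059], [0.001, 0.256, 0.967, 0.748], [0.0, 0.0, 0.0, 1.0]] [[431.16755598049656, 0.0, 281.41950484696287], [0.0, 431.16755598049656, 211.87529291077578], [0.0, 0.0, 1.0]] ['color', 'intrinsics', 'world_from_camera', 'shot']
rail 0.7 [159.3, 198.3, 443.0, 333.8] 300.4 261.4 19319 ((303.12921142578125, 262.10888671875), (88.97071075439453, 279.8088684082031), 76.981201171875)
key 0.57 [374.0, 221.2, 408.2, 255.0] 389.7 236.0 895 ((389.6500549316406, 235.9500274658203), (32.57145690917969, 28.460494995117188), 71.56504821777344)
rack_top 0.94 [283.5, 198.9, 419.6, 298.7] 350.0 247.7 9211 ((351.344482421875, 246.1883087158203), (79.44378662109375, 121.6235122680664), 75.30268096923828)
carriage 0.96 [283.8, 198.6, 419.7, 303.3] 349.9 247.5 9380 ((351.29669189453125, 246.02716064453125), (80.62347412109375, 122.6148681640625), 75.25643920898438)
beaker 0.72 [322.6, 140.8, 361.8, 186.5] 340.4 164.2 1472 ((342.0, 165.0), (48.0, 38.0), 90.0)
beaker 0.31 [371.8, 216.8, 407.4, 254.0] 389.8 236.1 881 ((389.7405090332031, 236.156768798
[... 2832 characters left out ...]
010742), 30.963754653930664)
{'time': 1.2, 'q': array([ 1.19108950e+00,  2.63898305e-01,  1.60398994e+00,  1.06955923e-05,
        1.27376321e+00, -3.68611647e-02]), 'joint_vel': array([-0.00102094,  0.00043467, -0.00153722, -0.0009103 ,  0.00131799,
       -0.00118672]), 'joint_torque': array([ 1.23062393e-03, -5.15075541e+01, -3.67721987e+01,  1.43183383e-04,
        1.00333629e-03, -2.26489573e-05]), 'tool_pos': array([0.22687935, 0.63570538, 0.23128631]), 'tcp_rot': array([-5.35908073e-01, -3.09552381e+00,  8.70334321e-05]), 'wrist_force': array([-0.69934295, -0.35559091, -0.48402767]), 'torque': array([0.01613985, 0.02680825, 0.01216789]), 'grip_force': 0.0, 'width': 0.9977565885535111}
```

View pics/top0.png

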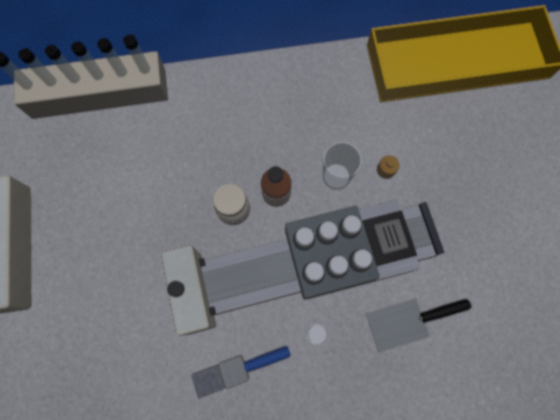

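View pics/scene0.png

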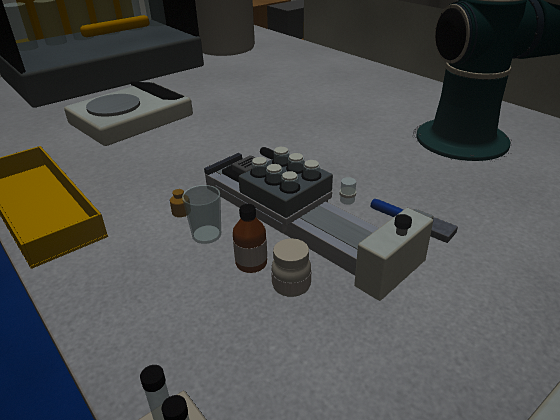

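Both views agree. In top0 the dock is at left (187,290), the rack at (335,252), the key at (390,236) and the handle bar at (431,228), so the slide runs image-left, about world +y. I'll enlarge it to get corners.

```bash
python3 - <<'E'
import cv2
i=cv2.imread('pics/top0.png')[190:345,155:450]
i=cv2.convertScaleAbs(i,alpha=1.8)
cv2.imwrite('pics/crop.png',cv2.resize(i,None,fx=2.7,fy=2.7,interpolation=cv2.INTER_CUBIC))
E
```

```text
(no output)
```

View pics/crop.png

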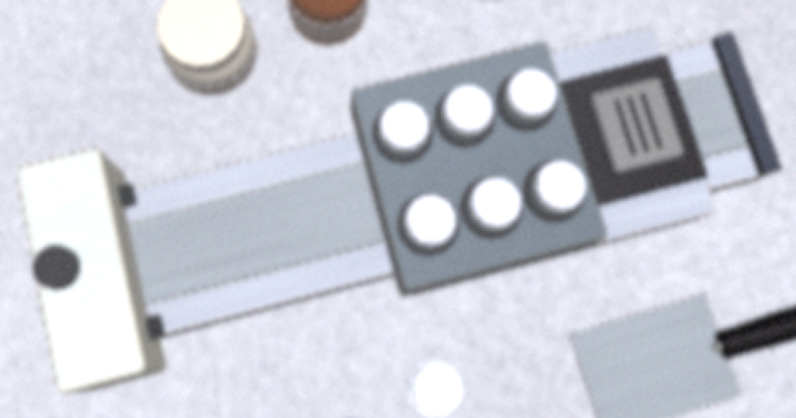

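```bash
cat > m.py <<'E'
from h import *
from scipy.optimize import least_squares
p=read_camera('top')
f=lambda L:[(155+(a+.5)/2.7-.5,190+(b+.5)/2.7-.5) for a,b in L]
def show(n,L,z):
    P=np.array([pix2z(p,q,z) for q in f(L)]);print(n,P.mean(0).round(4));
    print('  sides',np.linalg.norm(np.diff(np.vstack([P,P[:1]]),axis=0),axis=1).round(3));return P
D=show('dock',[(20,172),(100,152),(143,372),(65,390)],.085)
R=show('rack',[(354,92),(547,43),(605,236),(404,294)],.088)
K=show('key',[(593,95),(661,79),(684,157),(617,173)],.074)
C=show('cruc',[(404,125),(468,107),(531,91),(559,186),(495,203),(430,221)],.114)
for A,B in [(K,C),(C,D),(K,D),(R,D)]:
    d=B.mean(0)-A.mean(0);print(np.degrees(np.arctan2(d[1],d[0])),np.linalg.norm(d[:2]))
for A,n in((C,'C'),):
    d=A[0]-A[2];print('crow',np.degrees(np.arctan2(d[1],d[0])));d=A[5]-A[3];print(np.degrees(np.arctan2(d[1],d[0])))
s=read_camera('scene');
for n,X in(('key',K),('dock',D),('cruc',C)): print(n,proj(s,X.mean(0)).round(1))
for n,z in(('beaker',.085),('reagent',.11),('jar',.07),('weight',.05),('crucible',.045)):
    r=masks_of(p,n)[0];v,u=np.nonzero(r['mask']);print(n,pix2z(p,(u.mean(),v.mean()),z/2).round(3))
w=read_camera('wrist');print(w['mount'].round(3).tolist())
E
python3 m.py
```

```text
dock [0.4917 0.1953 0.085 ]
  sides [0.047 0.126 0.043 0.125]
rack [ 0.5161 -0.035   0.088 ]
  sides [0.117 0.116 0.118 0.119]
key [ 0.5262 -0.1351  0.074 ]
  sides [0.042 0.048 0.041 0.048]
cruc [ 0.5168 -0.0342  0.114 ]
  sides [0.037 0.037 0.055 0.037 0.037 0.055]
95.3671959978715 0.10139035567634756
96.24204572217114 0.23086894913172679
95.9750843756127 0.33225109234162603
96.05648688213003 0.23159824509726484
crow 96.4877681266602
96.34653424772866
key [250.  162.2]
dock [398.7 229.4]
cruc [287.2 161.5]
beaker [ 0.671 -0.084  0.042]
reagent [0.644 0.034 0.055]
jar [0.63  0.113 0.035]
weight [ 0.66  -0.17   0.025]
crucible [0.396 0.006 0.022]
[[-0.001, 0.958, 0.286, 0.073], [1.0, 0.001, 0.001, 0.0], [0.001, 0.286, -0.958, -0.143], [0.0, 0.0, 0.0, 1.0]]
```

The key is at (0.526,-0.135), the slide direction is 96.1°, and about 138 mm of travel remains. The sizes and heights check out. Next I'll travel over at safe height.

Call:
drive_tool([
  [0, 0, 0, -0.0255, -0.0294, 0, 0.28],
  [0, 0, 0, -0.0255, -0.0294, 0, 0.28],
  [0, 0, 0, -0.0255, -0.0294, 0, 0.28],
  [0, 0, 0, -0.0255, -0.0294, 0, 0.28],
  [0, 0, 0, -0.0255, -0.0294, 0, 0.28],
  [0, 0, 0, -0.0255, -0.0294, 0, 0.28],
  [0, 0, 0, -0.0255, -0.0294, 0, 0.28],
])

```text
time: 2.18
tool_pos: [0.3261, 0.3802, 0.2315]
tcp_rot: [0.535, 3.095, 0.001]
wrist_force: [0.8, 0.8, 0.4]
width: 0.279
grip_force: 0.0
```

Call:
drive_tool([
  [0, 0, 0, -0.0255, -0.0294, 0, 0.28],
  [0, 0, 0, -0.0255, -0.0294, 0, 0.28],
  [0, 0, 0, -0.0255, -0.0294, 0, 0.28],
  [0, 0, 0, -0.0255, -0.0294, 0, 0.28],
  [0, 0, 0, -0.0255, -0.0294, 0, 0.28],
  [0, 0, 0, -0.0255, -0.0294, 0, 0.28],
  [0, 0, 0, -0.0255, -0.0294, 0, 0.28],
])

```text
time: 2.77
tool_pos: [0.4251, 0.1263, 0.2318]
tcp_rot: [0.535, 3.094, 0.001]
wrist_force: [0.8, 0.6, -0.1]
width: 0.279
grip_force: 0.0
```

Call:
drive_tool([
  [0, 0, 0, -0.0255, -0.0294, 0, 0.28],
  [0, 0, 0, -0.0255, -0.0294, 0, 0.28],
  [0, 0, 0, -0.0255, -0.0294, 0, 0.28],
  [0, 0, 0, -0.0255, -0.0294, 0, 0.28],
  [0, 0, 0, -0.0255, -0.0294, 0, 0.28],
  [0, 0, 0, -0.0255, -0.0294, 0, 0.28],
  [0, 0, 0, -0.0255, -0.0294, 0, 0.28],
])

```text
time: 3.35
tool_pos: [0.5241, -0.1278, 0.2316]
tcp_rot: [0.536, 3.095, 0.0]
wrist_force: [0.7, 1.3, 1.4]
width: 0.284
grip_force: 0.0
```

Call:
drive_tool([
  [0, 0, 7, 0, 0, 0, 0.28],
  [0, 0, 7, 0, 0, 0, 0.28],
  [0, 0, 7, 0, 0, 0, 0.28],
  [0, 0, 7, 0, 0, 0, 0.28],
  [0, 0, 7, 0, 0, 0, 0.28],
  [0, 0, 7, 0, 0, 0, 0.28],
  [0, 0, 7, 0, 0, 0, 0.28],
  [0, 0, 7, 0, 0, 0, 0.28],
])

```text
time: 4.02
tool_pos: [0.5237, -0.1258, 0.2314]
tcp_rot: [1.934, 2.476, 0.0]
wrist_force: [0.3, -0.6, 0.1]
width: 0.274
grip_force: 0.0
```

Call:
drive_tool([
  [0, 0, 7, 0, 0, 0, 0.28],
  [0, 0, 7, 0, 0, 0, 0.28],
  [0, 0, 7, 0, 0, 0, 0.28],
  [0, 0, 7, 0, 0, 0, 0.28],
  [0, 0, 7, 0, 0, 0, 0.28],
  [0, 0, 7, 0, 0, 0, 0.28],
  [0, 0, 7, 0, 0, 0, 0.28],
  [0, 0, 7, 0, 0, 0, 0.28],
])

```text
time: 4.68
tool_pos: [0.5237, -0.1258, 0.2314]
tcp_rot: [2.87, 1.278, 0.0]
wrist_force: [-1.2, 0.4, -0.4]
width: 0.278
grip_force: 0.0
```

Call:
drive_tool([
  [0, 0, 7, 0, 0, 0, 0.28],
  [0, 0, 7, 0, 0, 0, 0.28],
  [0, 0, 7, 0, 0, 0, 0.28],
  [0, 0, 7, 0, 0, 0, 0.28],
  [0, 0, 7, 0, 0, 0, 0.28],
  [0, 0, 7, 0, 0, 0, 0.28],
  [0, 0, 0.3, 0, 0, 0, 0.28],
  [0, 0, 0, 0, 0, 0, 0.28],
])

```text
time: 5.35
tool_pos: [0.5237, -0.1258, 0.2314]
tcp_rot: [3.137, 0.171, 0.0]
wrist_force: [-0.1, -0.3, -0.1]
width: 0.28
grip_force: 0.0
```

Call:
drive_tool([
  [0, 0, 0, 0, 0, 0.03, 0.28],
  [0, 0, 0, 0, 0, 0.03, 0.28],
  [0, 0, 0, 0, 0, 0.03, 0.28],
  [0, 0, 0, 0, 0, 0.03, 0.28],
  [0, 0, 0, 0, 0, 0.01, 0.28],
  [0, 0, 0, 0, 0, 0, 0.28],
])

```text
time: 5.85
tool_pos: [0.5208, -0.1249, 0.0979]
tcp_rot: [-3.135, -0.169, 0.011]
wrist_force: [-0.4, 0.0, 0.3]
width: 0.279
grip_force: 0.0
```

```bash
python3 - <<'E'
from h import *
from scipy.spatial.transform import Rotation as R
s=status.read_state()
p=read_camera('wrist');T=np.eye(4);T[:3,:3]=R.from_rotvec(s['tcp_rot']).as_matrix();T[:3,3]=s['tool_pos']
p['world_from_camera']=T@p['mount'];save(p,'w1')
i=p['color'].copy()
e=np.array([-.106,.994,0]);f=np.array([.994,.106,0]);k=np.array([.526,-.135,.074])
for a,b in((22,25),(22,-25),(-22,-25),(-22,25),(0,0)):
    u=proj(p,k+e*a/1e3+f*b/1e3);print(u.round());cv2.circle(i,tuple(int(x) for x in u),3,(255,0,0),-1)
cv2.imwrite('pics/w1.png',cv2.convertScaleAbs(i[:,:,::-1],alpha=1.6))
E
```

```text
[256. 203.]
[257. 296.]
[342. 297.]
[348. 204.]
[301. 252.]
```

View pics/w1.png

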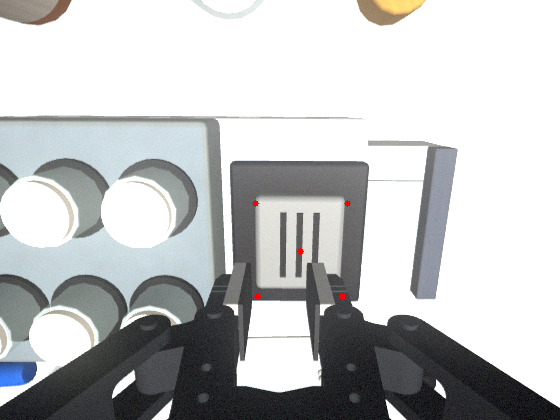

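The wrist view shows the key plate at (257–343, 196–290), about 4 mm further in +x than projected and matching along the rail. The fingers straddle the key centre short of the rack edge (u≈218). I'll shift +x and descend slowly.

Call:
drive_tool([
  [0, 0, 0, 0.006, 0, 0, 0.28],
  [0, 0, 0, 0, 0, 0.006, 0.28],
  [0, 0, 0, 0, 0, 0.006, 0.28],
  [0, 0, 0, 0, 0, 0, 0.28],
  [0, 0, 0, 0, 0, 0, 0.28],
])

```text
time: 6.32
tool_pos: [0.5296, -0.1251, 0.0894]
tcp_rot: [3.137, 0.167, -0.0]
wrist_force: [0.1, -0.8, 0.7]
width: 0.277
grip_force: 0.0
```

Call:
drive_tool([
  [0, 0, 0, 0, 0, 0.003, 0.28],
  [0, 0, 0, 0, 0, 0.003, 0.28],
  [0, 0, 0, 0, 0, 0.003, 0.28],
  [0, 0, 0, 0, 0, 0, 0.28],
  [0, 0, 0, 0, 0, 0, 0.28],
])

```text
time: 6.73
tool_pos: [0.5293, -0.125, 0.0799]
tcp_rot: [-3.137, -0.166, 0.001]
wrist_force: [0.7, -1.1, -0.0]
width: 0.279
grip_force: 0.0
```

Call:
drive_tool([
  [0, 0, 0, 0, 0, 0.003, 0.28],
  [0, 0, 0, 0, 0, 0.003, 0.28],
  [0, 0, 0, 0, 0, 0.002, 0.28],
  [0, 0, 0, 0, 0, 0, 0.28],
  [0, 0, 0, 0, 0, 0, 0.28],
])

```text
time: 7.15
tool_pos: [0.53, -0.1252, 0.0727]
tcp_rot: [3.137, 0.166, 0.001]
wrist_force: [-0.7, 1.0, 4.5]
width: 0.28
grip_force: 2.1
```

Call:
drive_tool([
  [0, 0, 0, 0, 0, 0.003, 0.28],
  [0, 0, 0, 0, 0, 0, 0.28],
  [0, 0, 0, 0, 0, 0, 0.28],
])

```text
time: 7.4
tool_pos: [0.5301, -0.1253, 0.0699]
tcp_rot: [3.137, 0.166, 0.001]
wrist_force: [-0.8, 0.3, 4.8]
width: 0.279
grip_force: 2.6
```

Call:
drive_tool([
  [0, 0, 0, 0, 0, 0.002, 0.28],
  [0, 0, 0, 0, 0, 0, 0.28],
  [0, 0, 0, 0, 0, 0, 0.28],
])

```text
time: 7.65
tool_pos: [0.5301, -0.1253, 0.068]
tcp_rot: [3.137, 0.166, 0.001]
wrist_force: [-1.5, 0.4, 5.5]
width: 0.281
grip_force: 3.0
```

Call:
drive_tool([
  [0, 0, 0, 0, 0, 0.003, 0.28],
  [0, 0, 0, 0, 0, 0, 0.28],
  [0, 0, 0, 0, 0, 0, 0.28],
])

```text
time: 7.9
tool_pos: [0.5302, -0.1255, 0.0659]
tcp_rot: [3.136, 0.166, 0.001]
wrist_force: [-3.3, 0.2, 10.5]
width: 0.278
grip_force: 5.4
```

Call:
drive_tool([
  [0, 0, 0, 0, 0, 0.0015, 0.28],
  [0, 0, 0, 0, 0, 0, 0.28],
  [0, 0, 0, 0, 0, 0, 0.28],
])

```text
time: 8.15
tool_pos: [0.5303, -0.1258, 0.0658]
tcp_rot: [3.136, 0.166, 0.001]
wrist_force: [-6.3, 0.1, 19.6]
width: 0.277
grip_force: 9.7
```

Call:
drive_tool([
  [0, 0, 0, 0, 0, 0.001, 0.28],
  [0, 0, 0, 0, 0, 0, 0.28],
  [0, 0, 0, 0, 0, 0, 0.28],
])

```text
time: 8.4
tool_pos: [0.5303, -0.1261, 0.0657]
tcp_rot: [3.135, 0.166, 0.001]
wrist_force: [-9.7, -0.1, 25.2]
width: 0.279
grip_force: 12.5
```

Call:
drive_tool([
  [0, 0, 0, 0, -0.002, -0.0003, 0.28],
  [0, 0, 0, 0, -0.003, 0, 0.28],
  [0, 0, 0, 0, -0.004, 0, 0.28],
  [0, 0, 0, 0, -0.004, 0, 0.28],
  [0, 0, 0, 0, -0.004, 0, 0.28],
  [0, 0, 0, 0, -0.003, 0, 0.28],
  [0, 0, 0, 0, 0, 0, 0.28],
])

```text
time: 8.98
tool_pos: [0.5282, -0.1058, 0.0657]
tcp_rot: [3.136, 0.167, 0.001]
wrist_force: [-8.5, 0.5, 24.1]
width: 0.281
grip_force: 11.7
```

```bash
python3 - <<'E'
from h import *
p=read_camera('wrist')
cv2.imwrite('pics/w2.png',cv2.convertScaleAbs(p['color'][:,:,::-1],alpha=1.6))
E
```

```text
(no output)
```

View pics/w2.png

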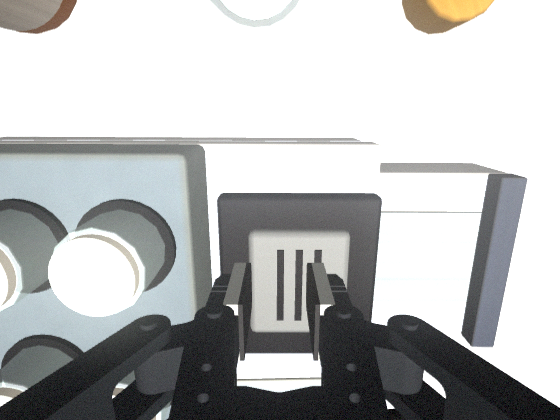

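The carriage follows: the fingers still sit on the key at (250–350), and the rail-end bar has moved away to the right. I'll continue.

Call:
drive_tool([
  [0, 0, 0, 0, -0.003, 0, 0.28],
  [0, 0, 0, 0, -0.005, 0, 0.28],
  [0, 0, 0, 0, -0.006, 0, 0.28],
  [0, 0, 0, 0, -0.006, 0, 0.28],
  [0, 0, 0, 0, -0.006, 0, 0.28],
  [0, 0, 0, 0, -0.006, 0, 0.28],
  [0, 0, 0, 0, -0.005, 0, 0.28],
  [0, 0, 0, 0, -0.003, 0, 0.28],
])

```text
time: 9.7
tool_pos: [0.5242, -0.0661, 0.0657]
tcp_rot: [3.135, 0.167, 0.002]
wrist_force: [-9.6, -2.7, 23.0]
width: 0.282
grip_force: 11.7
```

Call:
drive_tool([
  [0, 0, 0, 0, -0.003, 0, 0.28],
  [0, 0, 0, 0, -0.005, 0, 0.28],
  [0, 0, 0, 0, -0.006, 0, 0.28],
  [0, 0, 0, 0, -0.006, 0, 0.28],
  [0, 0, 0, 0, -0.006, 0, 0.28],
  [0, 0, 0, 0, -0.006, 0, 0.28],
  [0, 0, 0, 0, -0.005, 0, 0.28],
  [0, 0, 0, 0, -0.003, 0, 0.28],
])

```text
time: 10.37
tool_pos: [0.52, -0.0261, 0.0657]
tcp_rot: [3.136, 0.167, 0.002]
wrist_force: [-8.7, -2.7, 23.9]
width: 0.279
grip_force: 11.9
```

Call:
drive_tool([
  [0, 0, 0, 0, -0.003, 0, 0.28],
  [0, 0, 0, 0, -0.005, 0, 0.28],
  [0, 0, 0, 0, -0.005, 0, 0.28],
  [0, 0, 0, 0, -0.005, 0, 0.28],
  [0, 0, 0, 0, -0.004, 0, 0.28],
  [0, 0, 0, 0, -0.003, 0, 0.28],
  [0, 0, 0, 0, -0.002, 0, 0.28],
  [0, 0, 0, 0, 0, 0, 0.28],
])

```text
time: 11.03
tool_pos: [0.5172, 0.0011, 0.0657]
tcp_rot: [3.136, 0.167, 0.002]
wrist_force: [-8.9, -0.4, 24.2]
width: 0.285
grip_force: 12.1
```

Call:
drive_tool([
  [0, 0, 0, 0, -0.003, 0, 0.28],
  [0, 0, 0, 0, -0.003, 0, 0.28],
  [0, 0, 0, 0, -0.002, 0, 0.28],
  [0, 0, 0, 0, 0, 0, 0.28],
])

```text
time: 11.37
tool_pos: [0.5164, 0.009, 0.0657]
tcp_rot: [3.136, 0.167, 0.002]
wrist_force: [-8.0, -0.3, 24.0]
width: 0.281
grip_force: 12.1
```

Call:
drive_tool([
  [0, 0, 0, 0, -0.002, 0, 0.28],
  [0, 0, 0, 0, -0.002, 0, 0.28],
  [0, 0, 0, 0, 0, 0, 0.28],
])

```text
time: 11.62
tool_pos: [0.516, 0.0129, 0.0657]
tcp_rot: [3.136, 0.167, 0.002]
wrist_force: [-8.3, -0.9, 24.6]
width: 0.283
grip_force: 12.1
```

Call:
drive_tool([
  [0, 0, 0, 0, -0.002, 0, 0.28],
  [0, 0, 0, 0, 0, 0, 0.28],
])

```text
time: 11.78
tool_pos: [0.5158, 0.0148, 0.0657]
tcp_rot: [3.136, 0.166, 0.002]
wrist_force: [-7.4, -1.3, 24.4]
width: 0.278
grip_force: 12.1
```

Call:
drive_tool([
  [0, 0, 0, 0, -0.002, 0, 0.28],
  [0, 0, 0, 0, -0.001, 0, 0.28],
  [0, 0, 0, 0, 0, 0, 0.28],
])

```text
time: 12.03
tool_pos: [0.5155, 0.0178, 0.0657]
tcp_rot: [3.136, 0.167, 0.002]
wrist_force: [-8.0, -1.4, 24.7]
width: 0.281
grip_force: 12.1
```

```bash
python3 - <<'E'
from h import *
p=read_camera('top')
c=cv2.convertScaleAbs(p['color'][190:345,155:450,::-1],alpha=1.8)
cv2.imwrite('pics/t2.png',cv2.resize(c,None,fx=2.7,fy=2.7,interpolation=cv2.INTER_CUBIC))
E
```

```text
(no output)
```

View pics/t2.png

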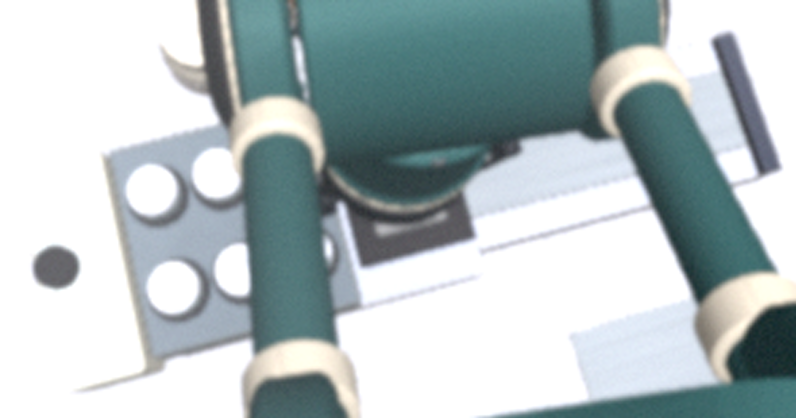

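The rack now stands right at the dock: the crucible tops nearest it are at (152,191) and (174,288). I'll compute the displacement and keep pressing on.

```bash
python3 - <<'E'
from h import *
p=read_camera('top')
f=lambda a,b:pix2z(p,(155+(a+.5)/2.7-.5,190+(b+.5)/2.7-.5),.114)
for a,b in(((404,125),(152,191)),((430,221),(174,288))):
    d=f(*b)-f(*a);print(d.round(4),np.linalg.norm(d))
E
```

```text
[-0.0154  0.1422  0.    ] 0.14306284283142992
[-0.0145  0.1415  0.    ] 0.14226983141585303
```

Call:
drive_tool([
  [0, 0, 0, 0, -0.002, 0, 0.28],
  [0, 0, 0, 0, -0.001, 0, 0.28],
  [0, 0, 0, 0, 0, 0, 0.28],
])

```text
time: 12.38
tool_pos: [0.5153, 0.0197, 0.0657]
tcp_rot: [3.134, 0.168, 0.003]
wrist_force: [-8.6, -5.9, 23.7]
width: 0.281
grip_force: 11.9
```

Fy is rising, which suggests the end stop. I'll push a little more to confirm.

Call:
drive_tool([
  [0, 0, 0, 0, -0.0015, 0, 0.28],
  [0, 0, 0, 0, 0, 0, 0.28],
  [0, 0, 0, 0, 0, 0, 0.28],
])

```text
time: 12.63
tool_pos: [0.5153, 0.0198, 0.0657]
tcp_rot: [3.132, 0.168, 0.003]
wrist_force: [-8.4, -10.1, 23.8]
width: 0.276
grip_force: 11.7
```

Call:
drive_tool([
  [0, 0, 0, 0, -0.001, 0, 0.28],
  [0, 0, 0, 0, 0, 0, 0.28],
  [0, 0, 0, 0, 0, 0, 0.28],
])

```text
time: 12.88
tool_pos: [0.5154, 0.0201, 0.0657]
tcp_rot: [3.131, 0.169, 0.003]
wrist_force: [-8.5, -12.0, 22.9]
width: 0.278
grip_force: 11.3
```

Stalled at the stop with 12 N. Now I'll lift straight up.

Call:
drive_tool([
  [0, 0, 0, 0, 0, -0.003, 0.28],
  [0, 0, 0, 0, 0, -0.004, 0.28],
  [0, 0, 0, 0, 0, -0.005, 0.28],
  [0, 0, 0, 0, 0, -0.008, 0.28],
  [0, 0, 0, 0, 0, -0.02, 0.28],
  [0, 0, 0, 0, 0, -0.03, 0.28],
  [0, 0, 0, 0, 0, -0.03, 0.28],
  [0, 0, 0, 0, 0, 0, 0.28],
])

```text
time: 13.55
tool_pos: [0.5176, 0.024, 0.1683]
tcp_rot: [-3.137, -0.166, -0.015]
wrist_force: [2.3, -0.1, 0.9]
width: 0.283
grip_force: 0.0
```

Call:
drive_tool([
  [0, 0, 0, 0, 0.03, -0.02, 0.28],
  [0, 0, 0, 0, 0.03, -0.02, 0.28],
  [0, 0, 0, 0, 0.03, -0.02, 0.28],
  [0, 0, 0, 0, 0.02, 0, 0.28],
  [0, 0, 0, 0, 0, 0, 0.28],
  [0, 0, 0, 0, 0, 0, 0.28],
])

```text
time: 14.05
tool_pos: [0.525, -0.0862, 0.2216]
tcp_rot: [-3.136, -0.163, 0.002]
wrist_force: [0.7, 0.5, 0.0]
width: 0.278
grip_force: 0.0
```

```bash
python3 - <<'E'
from h import *
p=read_camera('scene')
c=cv2.convertScaleAbs(p['color'][120:320,150:450,::-1],alpha=1.6)
cv2.imwrite('pics/s2.png',cv2.resize(c,None,fx=2.6,fy=2.6,interpolation=cv2.INTER_CUBIC))
E
```

```text
(no output)
```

View pics/s2.png

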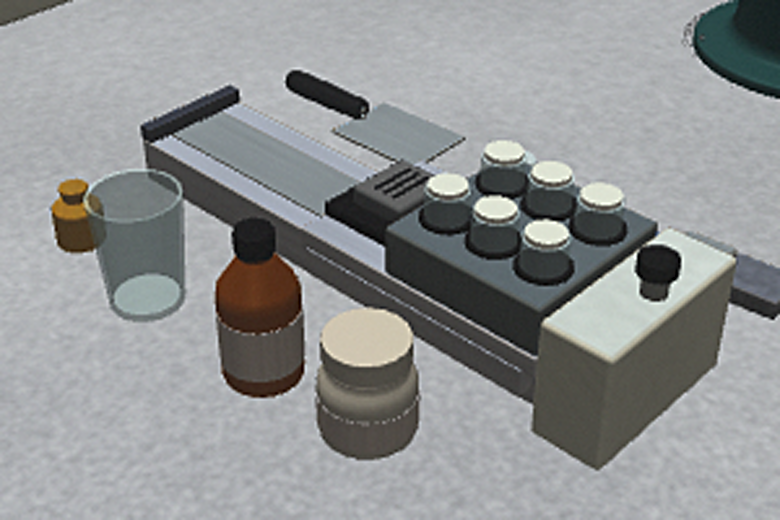

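The carriage sits against the dock, the key at (400,185) is back up, the loose things shown are in place, and the arm is clear.

```bash
python3 -c "
from h import *
print(workorder.finish_job())"
```

```text
the job is handed in; nothing more can be done
None
```

I slid the carriage to the docking block's stop with the key held fully down, let the key spring back up and drew the arm clear. The job is handed in; no verdict came back, but the last picture shows the carriage docked, the key up and nothing out of place.

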